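# Reset the tripped breakers on the chart table

### The arm

A 6-joint arm with a two-finger parallel gripper is mounted at the origin on the work surface. World frame = base frame: x ahead of the robot, y to its left, z up, the work surface at z = 0. Lengths are in mm, angles in rad, forces in N, time in s.
With the tool pointing down it reaches from about 275 to 750 mm from the base axis. Payload 10.2 kg.
Tool frame: the origin (TCP) lies midway between the tips of the shut fingers; the grasp point (between the pads) lies 19 mm behind it; z points along the fingers, y is the line along which they close (so a half turn about z gives the same grasp; the last joint's range is limited). The gripper opens to 85 mm and grips with 20 to 120 N. Pads are 22 mm wide; open, the fingers measure 114 mm over their backs; the gripper's body (76 mm by 85 mm) begins 54 mm behind the grasp point. The pads swing forward as they close: fully open they stand 13 mm farther back than shut.
Start: joints at [-1.372, 0.313, 1.498, -0, 1.331, -0.223], TCP at [214.925, -478.997, 231.294] pointing down, gripper open.
Joint ranges: [-2.94, 2.94], [-0.97, 2.17], [0.19, 2.56], [-1.23, 4.37], [0.02, 3.11], [-2.88, 2.88]. Speed limits (rad/s): [2.39, 2.39, 3.01, 3.14, 3.14, 3.14].

### API

Orientations are given as a unit quaternion [w, x, y, z].
In Python, from rig import ctrl, capture, camera_info gives the robot as it stands.
- The arm moves only by the tool apply_moves, never from a script. Its argument "targets" is a list of rows, each a list of 3 entries, a list of its own where there are three numbers: the finger opening in mm, from 0 to 85.4, then the shift along the world's x, y, z in mm, then the turn, a rotation vector about the world's x, y, z in degrees. In form: [[grip, [dx, dy, dz], [rx, ry, rz]], ...]. A call has 1 to 20 rows; each row is the pose to reach, as a shift and turn from the pose commanded when the call began; what a row does not reach only later rows make up. A row lasts 1/10 s, in which the tool goes at most 50 mm and 8.59 degrees, less where a joint would pass 70% of its speed; a pose out of reach is approached as far as the arm can. A call with a gripper value outside its range is refused whole. The fingers move at their own pace and stop on an object; "squeeze" is the grip in N (left out, the last holds). Time passes only in rows, so rows that repeat a pose let the fingers close. It gives the time, the measured TCP pose, the force, the opening and the grip force at its end, in the units of the state.
- ctrl.sense(): the state, without advancing time (a new reading comes with each control period).
- capture(name): name is "side" or "top" or "wrist"; returns (picture, depth): 480x640x3 uint8, blue, green, red; 480x640 float32, mm along the optical axis (not along the pixel's ray), 0 where there is no reading.
- camera_info(name): a dict with "vfov" (degrees; the focal length in pixels is half the picture's height over the tangent of half this angle, whatever the lens; pixels are square), "cx", "cy" (the principal point, pixels), "extrinsics" (4x4, takes a point from camera to world coordinates). Camera axes: x right, y down, z forward; pixel columns grow to the right and rows downward; lengths in mm; the calibration is good to about 2 mm. The wrist camera is an equidistant fisheye: a pixel r from the principal point sees the ray r / f radians off the axis. A picture is of the moment at which its call begins: read the wrist's pose just before it. camera_info takes no time and is no camera call; for the wrist camera it gives the pose at the moment of the call.
- ctrl.finish_job(): hands the job in; it is judged then, once.
The state is a dict: "time_s": time; "joints": joint angles; "dq": joint speeds; "tau": joint torques, N m; "eef_pos": TCP position; "ee_rot": TCP orientation; "force": force on the tool from outside, world axes, zero at the start; "wrist_torque": the same for the moment, N m; "grip_width": opening from 0.0 (shut) to 1.0 (fully open); "grip_force": force on a finger pad.
Only numpy, scipy, OpenCV 4.12 (cv2) and the standard library are available. Lean on these libraries where they do the work, as an engineer would, in place of code of your own. Each camera call takes 0.05 s, during which the arm holds its last target. There are 200 camera calls.

### The job

The breakers in the box on the chart table have tripped and their push buttons have popped out. With a fingertip, gently press three of them fully in so that they stay in, in this order: first the large round one, then the long bar, then the square one. Leave the small round one popped out, and do not pick up or disturb anything else on the table.

Things in the scene. Friction and masses are not known exactly. Their poses are not given: they have to be found in the camera images.
- panel: breaker box, fixed to the table: cherry wood with an aluminium top, 120 x 280 mm, 40 mm high. Origin: centre of its underside on the table; its y axis runs along the row of four breakers, z up. Four breakers stand on its top in one row, 62 mm apart, in any order.
- big_round_breaker: black housing of the breaker whose off-white push button is 26 mm diameter, round (the main breaker); 54 x 50 mm, 18 mm high, fixed on the box, its top 58 mm above the table. Origin: centre of its underside. The button stands in its middle and rises 14 to 16 mm above it when popped out, 6 mm when reset.
- big_round_top (a point): centre of the top face of the push button that is 26 mm diameter, round (the main breaker); moves with the button: about 72 to 74 mm above the table popped out, 64 mm fully in
- big_round (a joint): how far that button is pushed straight down, m: 0 to 0.002 popped out at the start, 0.010 fully in against a hard stop; it counts as reset beyond 0.007. It takes about 3 to 4 N to move, has no return spring and stays where it is left. More than 25 N is rough handling.
- bar_breaker: black housing of the breaker whose off-white push button is a long bar, 36 x 12 mm (long side across the row); 54 x 50 mm, 18 mm high, fixed on the box, its top 58 mm above the table. Origin: centre of its underside. The button stands in its middle and rises 14 to 16 mm above it when popped out, 6 mm when reset.
- bar_top (a point): centre of the top face of the push button that is a long bar, 36 x 12 mm (long side across the row); moves with the button: about 72 to 74 mm above the table popped out, 64 mm fully in
- bar (a joint): how far that button is pushed straight down, m: 0 to 0.002 popped out at the start, 0.010 fully in against a hard stop; it counts as reset beyond 0.007. It takes about 3 to 4 N to move, has no return spring and stays where it is left. More than 25 N is rough handling.
- square_breaker: black housing of the breaker whose off-white push button is a 22 x 22 mm square; 54 x 50 mm, 18 mm high, fixed on the box, its top 58 mm above the table. Origin: centre of its underside. The button stands in its middle and rises 14 to 16 mm above it when popped out, 6 mm when reset.
- square_top (a point): centre of the top face of the push button that is a 22 x 22 mm square; moves with the button: about 72 to 74 mm above the table popped out, 64 mm fully in
- square (a joint): how far that button is pushed straight down, m: 0 to 0.002 popped out at the start, 0.010 fully in against a hard stop; it counts as reset beyond 0.007. It takes about 3 to 4 N to move, has no return spring and stays where it is left. More than 25 N is rough handling.
- small_round_breaker: black housing of the breaker whose off-white push button is 12 mm diameter, round (bilge pump; must stay popped out); 54 x 50 mm, 18 mm high, fixed on the box, its top 58 mm above the table. Origin: centre of its underside. The button stands in its middle and rises 14 to 16 mm above it when popped out, 6 mm when reset.
- small_round_top (a point): centre of the top face of the push button that is 12 mm diameter, round (bilge pump; must stay popped out); moves with the button: about 72 to 74 mm above the table popped out, 64 mm fully in
- small_round (a joint): how far that button is pushed straight down, m: 0 to 0.002 popped out at the start, 0.010 fully in against a hard stop; it counts as reset beyond 0.007. It takes about 3 to 4 N to move, has no return spring and stays where it is left. More than 25 N is rough handling.
- gps: green plastic handheld GPS case, loose, 64 x 130 x 30 mm; origin at the centre of its underside; to be left alone
- clamp: steel chart clamp with spring lever, loose, 30 x 90 mm, 36 mm high; origin at the centre of its underside; to be left alone
- cap: glass bottle cap, loose, 34 mm diameter, 20 mm high; origin at the centre of its underside; to be left alone
- coaster: grey silicone coaster, loose, 92 mm diameter, 6 mm thick; origin at the centre of its underside; to be left alone

How it is judged (in metres and radians):
On the way, in this order (a step that is already met when the one before it is completed fails the run):
1. the large round button is in, all others still out (value of joint big_round above 0.007 m and value of joint each of bar, square, small_round below 0.004 m), for 0.2 s.
2. then the bar is in too, the square still out (value of joint each of big_round, bar above 0.007 m and value of joint each of square, small_round below 0.004 m), for 0.2 s.
3. then the square is in too (value of joint each of big_round, bar, square above 0.007 m and value of joint small_round below 0.004 m), for 0.2 s.
At the end, for the whole second after the job is handed in: large round, bar and square buttons each more than 7 of 10 mm in, the small round one less than 4 mm in, and GPS case, clamp, bottle cap and coaster within 20 mm of where they lay (all of step 3 and distance of each of gps, clamp, cap, coaster from where it was at the start of the episode below 0.02 m); the robot touches nothing.
It fails at once if the bar pressed before the large round button (value of joint bar above 0.006 m and value of joint big_round below 0.004 m).
It fails at once if the square pressed before the bar (value of joint square above 0.006 m and value of joint bar below 0.004 m).
It fails at once if the small round button pressed in (value of joint small_round above 0.006 m).
It fails at once if a button or the box pressed harder than 25 N (contact force between the fingers and big_round_breaker above 25 N or contact force between the fingers and bar_breaker above 25 N or contact force between the fingers and square_breaker above 25 N or contact force between the fingers and small_round_breaker above 25 N or contact force between the fingers and panel above 25 N).
It fails at once if a bystander lifted (over 10 mm), carried or shoved (over 20 mm) (distance of any of gps, clamp, cap, coaster from where it was at the start of the episode above 0.02 m or height (world z) of any of gps, clamp, cap, coaster above 0.01 m).
It also fails if it takes over 48 s, if anything falls off the work surface, if the arm or the gripper's body presses on something with over 40 N, if the wrist force passes 120 N, or if a joint passes its speed limit or range.

## Working session

There is one attempt and no reset: what is moved stays moved. The work goes in short steps, Python scripts to look and compute and a tool call to move; the robot and the scene stay as the last step left them, time stands still between calls to the robot, and variables do not carry over. Pictures are saved under pics/ and viewed, at most 10 in all, crops included, and the job is handed in when it is done.

Besides the shell and the picture viewer there is one more tool, called as a command line: name --argument value ..., lists and objects as JSON in quotes. apply_moves: Moves the arm, as the interface text tells. Its arguments: {"type":"object","properties":{"targets":{"type":"array","items":{"type":"array"}},"squeeze":{"type":"number"}},"required":["targets"]}

```bash
mkdir -p pics
python3 - <<'E'
from rig import ctrl,capture,camera_info
import cv2,numpy as np
for n in("top","side"):
    p,d=capture(n); cv2.imwrite(f"pics/{n}0.png",p); np.save(f"{n}0.npy",d)
    i=camera_info(n); print(n,i)
s=ctrl.sense();print(s["time_s"],s["eef_pos"],s["ee_rot"],s["force"],s["grip_width"])
E
```

```text
top {'vfov': 49.9607559365696, 'cx': 308.20210691073476, 'cy': 238.35501341827097, 'extrinsics': array([[-3.01089632e-02, -9.98601705e-01,  4.34520944e-02,
         5.55695048e+02],
       [-9.99537954e-01,  3.02612854e-02,  2.85187027e-03,
         2.72142611e+01],
       [-4.16279874e-03, -4.33461507e-02, -9.99051441e-01,
         8.89243942e+02],
       [ 0.00000000e+00,  0.00000000e+00,  0.00000000e+00,
         1.00000000e+00]])}
side {'vfov': 42.39976652928313, 'cx': 318.0590234274142, 'cy': 241.20525239369357, 'extrinsics': array([[-7.08445763e-01, -3.61427354e-01,  6.06197055e-01,
        -5.63194963e+01],
       [-7.05389663e-01,  3.90625249e-01, -5.91470488e-01,
         6.50949422e+02],
       [-2.30222621e-02, -8.46629897e-01, -5.31683922e-01,
         6.60342039e+02],
       [ 0.00000000e+00,  0.00000000e+00,  0.00000000e+00,
         1.00000000e+00]])}
0.1 [ 214.8636168  -478.75521861  230.78255136] [-5.93775028e-04  9.77848724e-01  2.09312016e-01  8.16812611e-06] [-0.1590282   0.15991665 -0.31144291] 0.9996185130861467
```

View pics/top0.png

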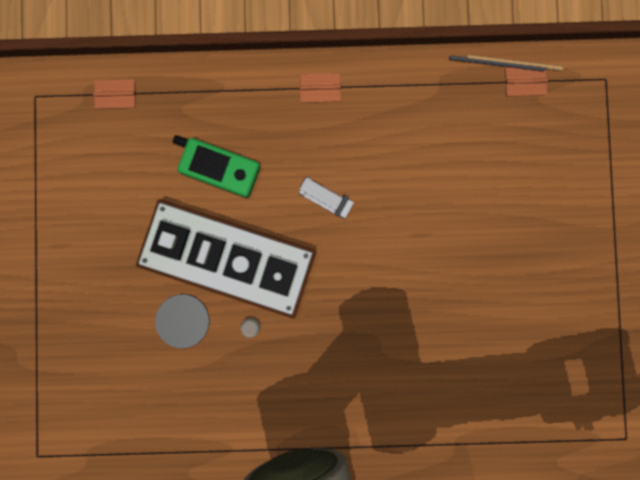

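The top view shows a row of four breakers: square at (166,240), bar (204,252), large round (240,265) and small round (278,276). The GPS and clamp are above the row, and the coaster and cap below.

```bash
cat > h.py <<'E'
import numpy as np,cv2
def ray(i,u,v):
    f=240/np.tan(np.radians(i["vfov"]/2)); E=np.array(i["extrinsics"])
    return E[:3,3],E[:3,:3]@np.array([(u-i["cx"])/f,(v-i["cy"])/f,1.])
def at_z(i,u,v,z):
    o,r=ray(i,u,v); return o+r*(z-o[2])/r[2]
def project(i,P):
    f=240/np.tan(np.radians(i["vfov"]/2)); E=np.array(i["extrinsics"]); c=E[:3,:3].T@(P-E[:3,3])
    return f*c[:2]/c[2]+[i["cx"],i["cy"]]
E
python3 - <<'E'
from rig import camera_info
from h import *
i=camera_info("top");p=cv2.imread("pics/top0.png");d=np.load("top0.npy")
g=p.min(2)
P={}
for n,u,v in(("sq",166,240),("bar",204,252),("big",240,265),("small",278,276)):
    w=g[v-14:v+15,u-14:u+15]; m=(w>120).astype(np.uint8)
    k,l,s,c=cv2.connectedComponentsWithStats(m); j=l[14,14]
    cu,cv_=c[j]+[u-14,v-14]; o,r=ray(i,cu,cv_)
    P[n]=at_z(i,cu,cv_,73); print(n,j,s[j],cu,cv_,P[n].round(1),"depth pt z",(o+r*d[round(cv_),round(cu)])[2].round(1))
k=list(P.values())
for a,b in zip(k,k[1:]): print(np.linalg.norm(b-a),np.degrees(np.arctan2(*(b-a)[1::-1])))
s=camera_info("side")
for n in P: print(n,project(s,P[n]).round(1))
sp=cv2.imread("pics/side0.png")
U=np.array([project(s,P[n]) for n in P]);a=(U.min(0)-40).astype(int);b=(U.max(0)+40).astype(int);a=a.clip(0)
c=sp[a[1]:b[1],a[0]:b[0]].copy(); print(a,b,c.shape)
c=cv2.resize(c,None,fx=3,fy=3,interpolation=cv2.INTER_CUBIC)
for q in U: cv2.drawMarker(c,tuple(((q-a)*3).astype(int)),(0,0,255),0,10)
cv2.imwrite("pics/sidec.png",c[:600,:800])
E
```

```text
sq 2 [  6   6  17  16 195] 166.14358974358976 239.6 [596.1 255.   73. ] depth pt z 71.6
bar 2 [  7   3  13  23 177] 203.07344632768363 251.75706214689265 [575.  196.8  73. ] depth pt z 74.7
big 2 [  6   5  17  16 212] 240.0 263.8867924528302 [554.  138.7  73. ] depth pt z 72.3
small 2 [10 11  7  7 44] 277.04545454545456 276.0681818181818 [533.   80.6  73. ] depth pt z 71.2
61.93780491063015 -109.88315821447459
61.75555921560218 -109.84663502825208
61.79726274339717 -109.86414161616051
sq [206.8 311.4]
bar [245.3 300.1]
big [281.9 289.3]
small [317. 279.]
[166 238] [357 351] (113, 191, 3)
```

View pics/sidec.png

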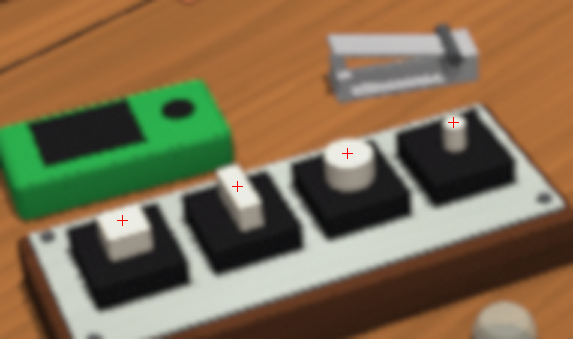

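Both cameras agree: the spacing is 62 mm and the heights are about 73. Next I move above the large round button with the fingers shut.

apply_moves --targets '[[0,[24,47,0],[0,0,0]],[0,[48,94,0],[0,0,0]],[0,[73,141,0],[0,0,0]],[0,[97,188,0],[0,0,0]],[0,[121,236,0],[0,0,0]],[0,[145,283,0],[0,0,0]],[0,[170,330,0],[0,0,0]],[0,[194,377,0],[0,0,0]],[0,[218,424,0],[0,0,0]],[0,[242,471,0],[0,0,0]],[0,[267,518,0],[0,0,0]],[0,[291,565,0],[0,0,0]],[0,[315,612,0],[0,0,0]],[0,[339,640,-20],[0,0,0]],[0,[339,618,-60],[0,0,0]],[0,[339,618,-100],[0,0,0]],[0,[339,618,-130],[0,0,0]],[0,[339,618,-130],[0,0,0]],[0,[339,618,-130],[0,0,0]]]'

```text
time_s: 2.0
eef_pos: [554.3, 139.0, 102.1]
ee_rot: [0.0, 0.978, 0.209, 0.0]
force: [-0.5, -0.1, -0.1]
grip_width: 0.003
grip_force: 0.0
```

Run:
```python
from rig import ctrl,capture
import cv2
p,d=capture("side");s=ctrl.sense();print(s)
cv2.imwrite("pics/s1.png",cv2.resize(p[170:360,150:420],None,fx=2.9,fy=2.9))
```

```text
{'time_s': 2.05, 'joints': array([ 4.07065028e-02,  5.39853806e-01,  1.51469585e+00, -1.30163501e-05,
        1.08449468e+00,  1.18978474e+00]), 'dq': array([-0.00120036, -0.01702267, -0.00614573, -0.00056919, -0.00429673,
       -0.00034641]), 'tau': array([ 1.55525620e-02, -4.64467120e+01, -2.19739813e+01,  7.93461841e-04,
        7.81576236e-03, -1.60483680e-06]), 'eef_pos': array([554.80314448, 138.99006013, 103.07791483]), 'ee_rot': array([2.21431024e-04, 9.77850049e-01, 2.09302790e-01, 1.25478308e-03]), 'force': array([-0.57508352,  0.03826712, -0.30053846]), 'wrist_torque': array([ 0.04081366, -0.03188729,  0.02120123]), 'grip_force': 0.0, 'grip_width': 0.0009691322064481535}
```

View pics/s1.png

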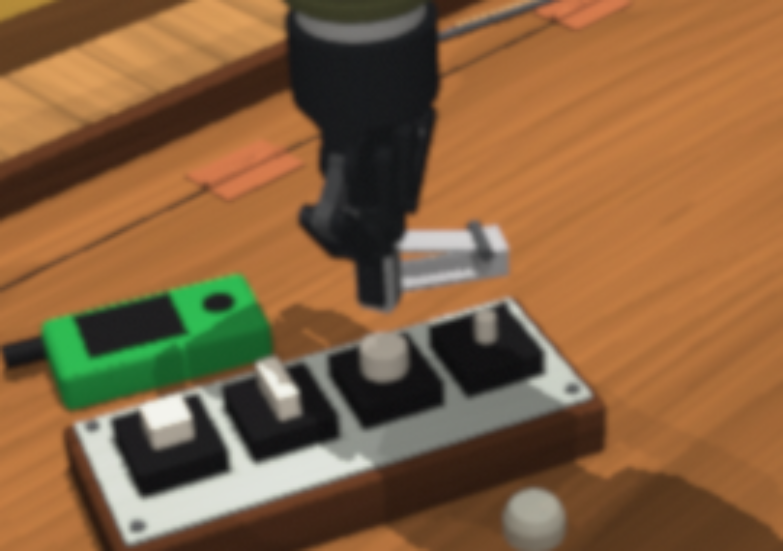

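The shut fingertip at (378,305) hangs straight above the large round button at (384,342). Now I lower it, slowly near contact.

apply_moves --targets '[[0,[0,0,-10],[0,0,0]],[0,[0,0,-20],[0,0,0]],[0,[0,0,-25],[0,0,0]],[0,[0,0,-27],[0,0,0]],[0,[0,0,-28],[0,0,0]],[0,[0,0,-29],[0,0,0]],[0,[0,0,-30],[0,0,0]],[0,[0,0,-31],[0,0,0]],[0,[0,0,-32],[0,0,0]],[0,[0,0,-32],[0,0,0]]]'

```text
time_s: 3.05
eef_pos: [554.0, 139.0, 69.2]
ee_rot: [-0.0, 0.978, 0.209, 0.0]
force: [-1.1, -0.7, 1.3]
grip_width: -0.003
grip_force: 0.5
```

apply_moves --targets '[[0,[0,0,-0.7],[0,0,0]],[0,[0,0,-1.4],[0,0,0]],[0,[0,0,-2],[0,0,0]]]'

```text
time_s: 3.35
eef_pos: [554.0, 139.0, 67.3]
ee_rot: [0.0, 0.978, 0.209, 0.0]
force: [-1.7, -0.3, 2.7]
grip_width: 0.002
grip_force: 1.6
```

apply_moves --targets '[[0,[0,0,-0.7],[0,0,0]],[0,[0,0,-1.4],[0,0,0]],[0,[0,0,-2],[0,0,0]]]'

```text
time_s: 3.65
eef_pos: [554.0, 139.0, 65.3]
ee_rot: [0.0, 0.978, 0.209, 0.0]
force: [-0.2, -0.8, 3.4]
grip_width: 0.002
grip_force: 1.6
```

apply_moves --targets '[[0,[0,0,-0.4],[0,0,0]],[0,[0,0,-0.8],[0,0,0]],[0,[0,0,-0.8],[0,0,0]]]'

```text
time_s: 3.95
eef_pos: [554.0, 139.0, 64.5]
ee_rot: [0.0, 0.978, 0.209, 0.0]
force: [-0.2, -1.0, 1.9]
grip_width: -0.002
grip_force: 1.1
```

apply_moves --targets '[[0,[0,0,-0.3],[0,0,0]],[0,[0,0,-0.6],[0,0,0]],[0,[0,0,-0.6],[0,0,0]]]'

```text
time_s: 4.25
eef_pos: [554.0, 139.0, 63.9]
ee_rot: [0.0, 0.978, 0.209, 0.0]
force: [0.2, 0.5, 3.2]
grip_width: -0.005
grip_force: 1.6
```

apply_moves --targets '[[0,[0,0,-0.3],[0,0,0]],[0,[0,0,-0.6],[0,0,0]],[0,[0,0,-0.6],[0,0,0]]]'

```text
time_s: 4.55
eef_pos: [554.0, 139.0, 63.6]
ee_rot: [0.0, 0.978, 0.209, 0.0]
force: [-1.7, 0.5, 6.2]
grip_width: -0.001
grip_force: 3.0
```

The force rises to 6 N, so the button is at its stop. I lift and move over the bar.

apply_moves --targets '[[0,[0,0,10],[0,0,0]],[0,[0,0,27],[0,0,0]],[0,[0,0,32],[0,0,0]],[0,[10,29,32],[0,0,0]],[0,[21,58,32],[0,0,0]],[0,[21,58,32],[0,0,0]]]'

```text
time_s: 5.15
eef_pos: [575.3, 199.6, 95.0]
ee_rot: [-0.0, 0.978, 0.211, 0.0]
force: [0.6, -0.6, -0.2]
grip_width: 0.002
grip_force: 0.0
```

Run:
```python
from rig import ctrl,capture
import cv2
p,d=capture("side");s=ctrl.sense();print(s["eef_pos"],s["force"])
cv2.imwrite("pics/s2.png",cv2.resize(p[230:360,150:380],None,fx=3.4,fy=3.4,interpolation=cv2.INTER_CUBIC))
```

```text
[574.77540254 198.1494174   94.77002808] [ 0.29578809 -0.52193701 -0.35830735]
```

View pics/s2.png

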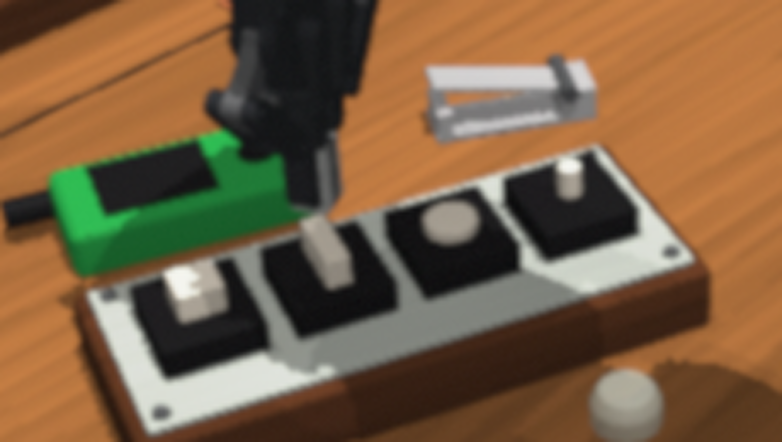

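The large round button at (450,220) is now low and the other three still stand out. The fingertip at (312,205) is above the bar, so I press it.

apply_moves --targets '[[0,[0,0,-10],[0,0,0]],[0,[0,0,-18],[0,0,0]],[0,[0,0,-20],[0,0,0]],[0,[0,0,-21],[0,0,0]],[0,[0,0,-22],[0,0,0]],[0,[0,0,-23],[0,0,0]],[0,[0,0,-24],[0,0,0]],[0,[0,0,-25],[0,0,0]],[0,[0,0,-26],[0,0,0]],[0,[0,0,-27],[0,0,0]],[0,[0,0,-28],[0,0,0]],[0,[0,0,-29],[0,0,0]],[0,[0,0,-30],[0,0,0]],[0,[0,0,-30],[0,0,0]]]'

```text
time_s: 6.6
eef_pos: [575.0, 197.1, 65.1]
ee_rot: [-0.0, 0.978, 0.209, 0.0]
force: [-0.2, -1.4, 1.8]
grip_width: -0.002
grip_force: 0.8
```

apply_moves --targets '[[0,[0,0,-0.4],[0,0,0]],[0,[0,0,-0.8],[0,0,0]],[0,[0,0,-1.2],[0,0,0]],[0,[0,0,-1.2],[0,0,0]]]'

```text
time_s: 7.0
eef_pos: [575.0, 197.1, 64.1]
ee_rot: [-0.0, 0.978, 0.209, 0.0]
force: [1.7, -0.9, 2.2]
grip_width: 0.001
grip_force: 1.2
```

apply_moves --targets '[[0,[0,0,-0.4],[0,0,0]],[0,[0,0,-0.8],[0,0,0]],[0,[0,0,-0.8],[0,0,0]]]'

```text
time_s: 7.3
eef_pos: [575.0, 197.1, 63.6]
ee_rot: [-0.0, 0.978, 0.209, 0.0]
force: [-0.2, -0.3, 5.2]
grip_width: 0.001
grip_force: 2.8
```

At the stop. I lift and move over the square, a shift of (21,58).

apply_moves --targets '[[0,[0,0,10],[0,0,0]],[0,[0,0,27],[0,0,0]],[0,[0,0,32],[0,0,0]],[0,[10,29,32],[0,0,0]],[0,[21,58,32],[0,0,0]],[0,[21,58,32],[0,0,0]]]'

```text
time_s: 7.9
eef_pos: [596.0, 257.8, 94.8]
ee_rot: [-0.0, 0.978, 0.211, 0.0]
force: [-0.4, 0.1, -0.4]
grip_width: -0.0
grip_force: 0.0
```

Run:
```python
from rig import ctrl,capture
import cv2
p,d=capture("side");s=ctrl.sense();print(s["eef_pos"],s["force"])
cv2.imwrite("pics/s3.png",cv2.resize(p[230:360,150:380],None,fx=3.4,fy=3.4,interpolation=cv2.INTER_CUBIC))
```

```text
[595.62120014 256.23712092  94.61951957] [-0.98467893 -0.20365239  0.08199555]
```

View pics/s3.png

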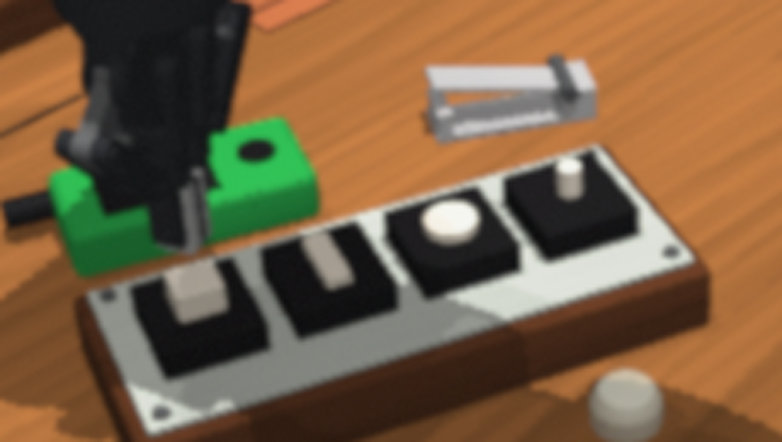

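The large round (450,220) and the bar (328,260) are in, the small round is out, and the tip at (182,245) is over the square. Cmd z is 95.3 again.

apply_moves --targets '[[0,[0,0,-10],[0,0,0]],[0,[0,0,-18],[0,0,0]],[0,[0,0,-20],[0,0,0]],[0,[0,0,-21],[0,0,0]],[0,[0,0,-22],[0,0,0]],[0,[0,0,-23],[0,0,0]],[0,[0,0,-24],[0,0,0]],[0,[0,0,-25],[0,0,0]],[0,[0,0,-26],[0,0,0]],[0,[0,0,-27],[0,0,0]],[0,[0,0,-28],[0,0,0]],[0,[0,0,-29],[0,0,0]],[0,[0,0,-30],[0,0,0]],[0,[0,0,-30.4],[0,0,0]],[0,[0,0,-30.8],[0,0,0]],[0,[0,0,-31.2],[0,0,0]],[0,[0,0,-31.2],[0,0,0]]]'

```text
time_s: 9.65
eef_pos: [596.1, 255.0, 64.1]
ee_rot: [0.0, 0.978, 0.209, 0.0]
force: [1.2, -0.7, 3.0]
grip_width: -0.002
grip_force: 1.2
```

apply_moves --targets '[[0,[0,0,-0.4],[0,0,0]],[0,[0,0,-0.8],[0,0,0]],[0,[0,0,-0.8],[0,0,0]]]'

```text
time_s: 9.95
eef_pos: [596.0, 255.0, 63.7]
ee_rot: [0.0, 0.978, 0.209, 0.0]
force: [0.7, -1.7, 5.2]
grip_width: 0.001
grip_force: 2.7
```

apply_moves --targets '[[0,[0,0,10],[0,0,0]],[0,[0,0,27],[0,0,0]],[0,[0,0,60],[0,0,0]],[0,[0,0,100],[0,0,0]],[0,[0,0,100],[0,0,0]],[0,[0,0,100],[0,0,0]]]'

```text
time_s: 10.55
eef_pos: [595.8, 255.3, 163.9]
ee_rot: [-0.0, 0.978, 0.209, 0.0]
force: [-0.1, -0.3, -0.2]
grip_width: -0.001
grip_force: 0.0
```

Run:
```python
from rig import ctrl,capture
import cv2
p,d=capture("side");s=ctrl.sense();print(s["eef_pos"],s["force"])
cv2.imwrite("pics/s4.png",cv2.resize(p[230:360,150:380],None,fx=3.4,fy=3.4,interpolation=cv2.INTER_CUBIC))
```

```text
[595.35533971 255.08625516 162.5682899 ] [-1.14247998  0.00799722 -0.74230192]
```

View pics/s4.png

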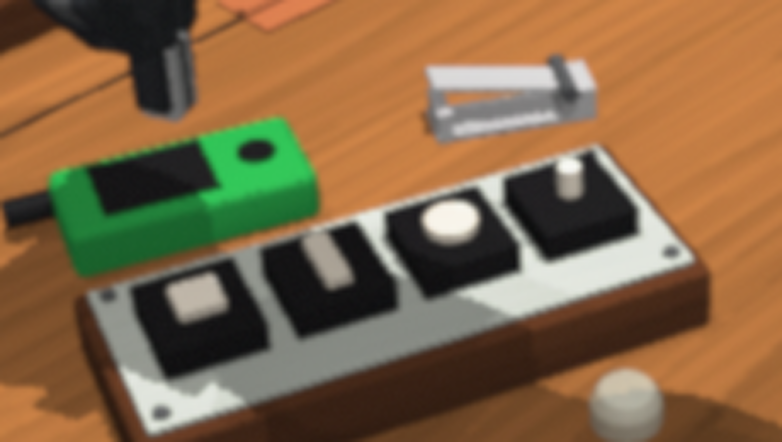

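The square (197,297), bar and large round are in, the small round (568,178) is out, and the GPS, clamp and cap in view look unmoved.

```bash
python3 -c "
from rig import ctrl
print(ctrl.finish_job())"
```

```text
the job is handed in; nothing more can be done
None
```

I pressed the large round button, the bar and the square fully in, in that order, left the small round one popped out, touched nothing else on the table, and handed the job in; no verdict came back.

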